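Drag a glass counting chamber out from under a low shelf with a flat probe

ROBOT

A 7-joint arm with a two-finger parallel gripper is mounted at the origin on a cart in front of the work surface, level with it; the furniture and walls round the work are solid. World frame = base frame: x ahead of the robot, y to its left, z up, the work surface at z = 0. Lengths are in m, angles in rad, forces in N, time in s.
With the tool pointing down it reaches from about 0.4 to 0.875 m from the base axis. Payload 19.3 kg.
Tool frame: the origin (TCP) lies at the very end of the fingers, on their centre line; the grasp point (between the pads) lies 19 mm behind it; z points along the fingers, y is the line along which they close (so a half turn about z gives the same grasp; the last joint's range is limited). The gripper opens to 85 mm and grips with 20 to 120 N. Pads are 22 mm wide; open, the fingers measure 114 mm over their backs; the gripper's body (76 mm by 85 mm) begins 54 mm behind the grasp point. The pads swing forward as they close: fully open they stand 13 mm farther back than shut.
Start: joints at [-1.252, 0.521, -0.036, 1.599, 0.021, 1.021, -0.113], TCP at [0.237, 0.578, 0.231] pointing down, gripper open.
Joint ranges: [-2.91, 2.91], [-0.3, 2.13], [-1.5, 1.42], [0.17, 2.43], [-1.26, 4.41], [0.16, 1.93], [-2.52, 2.52]. Speed limits (rad/s): [1.89, 1.89, 2.39, 2.39, 3.01, 3.01, 3.01].

INTERFACE

Orientations are given as [roll, pitch, yaw] about the fixed x, y, z axes, in that order (R = Rz(yaw) Ry(pitch) Rx(roll)).
In Python, from workcell import bot, grab_frame, calibration, job gives the robot as it stands.
- The arm moves only by the tool creep_tool, called after "Call:" by a JSON object that holds its "method" and its "body", one argument or row to a line. Schema: {"type":"object","properties":{"plan":{"type":"array","items":{"type":"object","properties":{"finger_gap":{"type":"number"},"sx":{"type":"number"},"sy":{"type":"number"},"sz":{"type":"number"},"wx":{"type":"number"},"wy":{"type":"number"},"wz":{"type":"number"}},"additionalProperties":false,"required":["finger_gap"]},"minItems":1,"maxItems":5},"grip_n":{"type":"number"},"only":{"type":"string"},"quiet":{"type":"boolean"},"lines":{"type":"string"}},"required":["plan"],"additionalProperties":false}. plan is a list of rows, 1 to 5 of them, each an object with the fields finger_gap (the finger opening in m), sx, sy, sz (the shift in parts of the range, where 1.0 means 0.75 m), wx, wy, wz (a rotation vector in normalised numbers (1 is 2 pi rad)); a field left out counts as zero (the opening has to be given); each row is the pose to reach, as a shift and turn from the pose commanded when the call began, along the tool's axes at that moment; what a row does not reach only later rows make up. A row lasts 1/8 s, in which the tool goes at most 0.0625 m and 0.188 rad, less where a joint would pass 70% of its speed; a pose out of reach is approached as far as the arm can. The fingers move at their own pace and stop on an object; grip_n is the grip in N (left out, the last holds). Time passes only in rows, so rows that do not move let the fingers close. The tool returns the time, the measured TCP pose, the force, the opening and the grip force at its end. only (a regular expression) keeps the lines of the reply that match it, lines (a string "A,B") keeps lines A to B, and quiet returns only ok. Shift and turn numbers lie between -1 and 1, and a call with a number outside is refused. Input that does not fit is refused with a message, and nothing moves.
- bot.observe(): the state, without advancing time (a new reading comes with each control period).
- grab_frame(name): name is "scene" or "top" or "wrist"; returns (picture, depth): 480x640x3 uint8, blue, green, red; 480x640 float32, m along the optical axis (not along the pixel's ray), 0 where there is no reading.
- calibration(name): a dict with "vfov" (degrees; the focal length in pixels is half the picture's height over the tangent of half this angle, whatever the lens; pixels are square), "cx", "cy" (the principal point, pixels), "dist_coeffs" ([k1, k2, p1, p2, k3] as OpenCV has them; the pictures are not rectified), "eye" and "attitude" of the camera in the world. Camera axes: x right, y down, z forward; pixel columns grow to the right and rows downward; lengths in m; the calibration is good to about 2 mm. A picture is of the moment at which its call begins: read the wrist's pose just before it. calibration takes no time and is no camera call; for the wrist camera it gives the pose at the moment of the call.
- job.job_done(): hands the job in; it is judged then, once.
The state is a dict: "clock": time; "qpos": joint angles; "qd": joint speeds; "joint_efforts": joint torques, N m; "position": TCP position; "tool_rot": TCP orientation; "force": force on the tool from outside, world axes, zero at the start; "moment": the same for the moment, N m; "grip_width": finger opening in m; "finger_force": force on a finger pad.
Only numpy, scipy, OpenCV 4.12 (cv2) and the standard library are available. Lean on these libraries where they do the work, as an engineer would, in place of code of your own. Each camera call takes 0.05 s, during which the arm holds its last target. There are 200 camera calls.

TASK

A glass counting chamber has slid under the low bottle shelf and lies at its back panel, out of reach. Take the flat probe, reach in under the shelf with it, press its rubber end lightly on the glass and drag the chamber slowly out until all of it is a good two centimetres clear of the shelf's front edge, never bearing hard on the glass or the shelf and not disturbing the bottle and vials that stand on it. Then lay the probe down flat on the open worktop, clear of the glass and the shelf.

Things in the scene. Friction and masses are not known exactly. Their poses are not given: they have to be found in the camera images.
- shelf: Low bottle shelf of grey folded sheet, fixed, 114 mm deep, 220 mm wide. Origin on the worktop under its middle. Its open front faces its own -x; a back panel (inner face at own x = +53 mm) and side panels (inner faces at y = +-106 mm) close it. Under it is bare worktop; its top's underside is 44 mm up. Top face 48 mm up, with a thin rail along the front that rises to 68 mm.
- shelf_front (a point): middle of the shelf's front edge (own x = -57 mm), at the lower edge of the hem there: the way in under the shelf is 38 mm high
- chamber: Clear glass counting chamber: a slab 32 mm (own x) by 75 mm (own y) by 6 mm, 45 g; origin in the middle of its underside. It starts flat on the worktop under the shelf, a long side along the back panel and 1 to 8 mm from it: no room for the probe behind it. Friction on the worktop about 0.4, under the rubber about 1.4. 3 to 7 N of press and 20 mm/s drag it; faster it slips; over 15 N breaks it.
- chamber_a (a point): corner of the chamber's underside at own x = +16, y = +37.5 mm
- chamber_b (a point): corner of the chamber's underside at own x = +16, y = -37.5 mm
- chamber_c (a point): corner of the chamber's underside at own x = -16, y = +37.5 mm
- chamber_d (a point): corner of the chamber's underside at own x = -16, y = -37.5 mm
- probe: Flat probe, 140 g, lying on its grip: a grey block with dark ribs, 54 mm (own x) by 22 mm (own y) by 38 mm high; origin in the middle of its underside. Pinched from above at its two end faces (54 mm apart) it is held firmly against tipping. From the +x end a stiff flat steel blade 20 mm wide, 2.5 mm thick, runs along +x to 171 mm, leaving the grip 5 to 8 mm above its underside.
- probe_end (a point): 165 mm along +x from the probe's origin, level with the grip's underside: below the middle of the rubber cross-bar (10 mm thick, 44 mm along own y) under the blade's end. The blade is bent up from the grip by 0 to 0.07 rad, differing each time, so the rubber's underside is 0 to 10 mm above this point: poses do not show it, feel for it. Held 0.07 rad nose down, the grip clears the worktop.
- bottle: round bottle with a screw cap, 44 mm in diameter, 85 mm high, standing on the shelf; origin in the middle of its underside
- vial_dark: dark-capped vial, 32 mm in diameter, 62 mm high, standing on the shelf; origin in the middle of its underside
- vial_pale: pale-capped vial, 30 mm in diameter, 68 mm high, standing on the shelf; origin in the middle of its underside

How it is judged:
By the outcome, as a careful person would: the job done as asked, in the order asked, and still so for the second after the job is handed in, with the robot touching nothing.
It also fails if it takes over 54 s, if anything falls off the work surface, if the arm or the gripper's body presses on something with over 40 N, if the wrist force passes 120 N, or if a joint passes its speed limit or range.

## Working session

There is one attempt and no reset: what is moved stays moved. The work goes in short steps, Python scripts to look and compute and a tool call to move; the robot and the scene stay as the last step left them, time stands still between calls to the robot, and variables do not carry over. Pictures are saved under pics/ and viewed, at most 10 in all, crops included, and the job is handed in when it is done.

```bash
ls; mkdir -p pics; python3 - <<'E'
from workcell import bot, grab_frame, calibration
import cv2,numpy as np
for n in("scene","top"):
    p,d=grab_frame(n); cv2.imwrite(f"pics/{n}0.png",p); np.save(f"{n}0.npy",d)
    c=calibration(n); print(n,c)
print(calibration("wrist"))
print(bot.observe())
E
```

```text
pics
scene {'vfov': 57.86173893287022, 'cx': 318.2460018372145, 'cy': 243.58054844629572, 'dist_coeffs': array([-0.00665787,  0.        ,  0.        ,  0.        ,  0.        ]), 'eye': array([0.155657  , 0.40570997, 0.60560366]), 'attitude': array([-2.2414044 ,  0.01453171, -2.57314512])}
top {'vfov': 45.30528324486389, 'cx': 318.21035856398737, 'cy': 239.42460407447473, 'dist_coeffs': array([0.0600974, 0.       , 0.       , 0.       , 0.       ]), 'eye': array([ 0.44247309, -0.13952288,  0.95181612]), 'attitude': array([-3.0770164 , -0.01949699, -1.56835363])}
{'vfov': 61.516898811505655, 'cx': 317.1464468503021, 'cy': 243.42509350050338, 'dist_coeffs': array([-0.0593927,  0.       ,  0.       ,  0.       ,  0.       ]), 'eye': array([0.16427516, 0.60803311, 0.37335885]), 'attitude': array([2.82540727e+00, 5.23732889e-04, 1.18245545e+00])}
{'clock': 0.1, 'qpos': array([-1.25220362,  0.52195007, -0.0363247 ,  1.59991611,  0.02120814,
        1.02104964, -0.11274842]), 'qd': array([-1.51154073e-03, -6.48880362e-06, -9.89748080e-04, -1.39611146e-03,
       -1.84443130e-03, -1.05583111e-03, -4.64043278e-04]), 'joint_efforts': array([ 2.44640949e-03, -9.28488636e+01,  1.98331788e+00, -3.70538270e+01,
        1.80688634e-02,  5.29280558e-03,  1.39703656e-05]), 'position': array([0.23684989, 0.57809339, 0.2307985 ]), 'tool_rot': array([-3.14065733e+00,  7.07180969e-05,  2.75284184e+00]), 'force': array([-0.44089726,  0.5628637 ,  0.0360686 ]), 'moment': array([-0.00497681,  0.02271907, -0.00051804]), 'finger_force': 0.0, 'grip_width': 0.08523761051739313}
```

View pics/scene0.png

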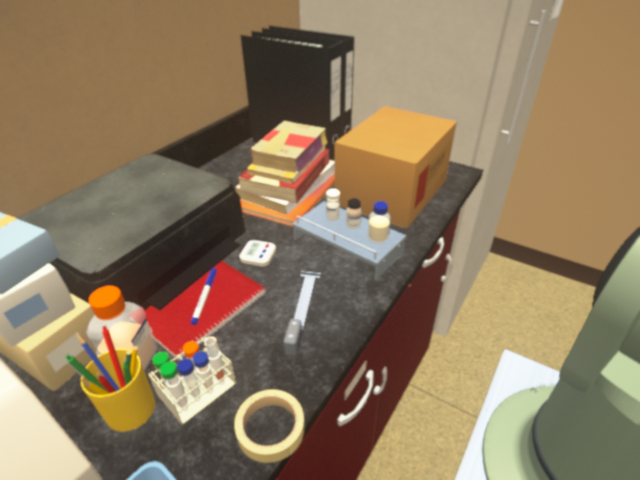

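View pics/top0.png

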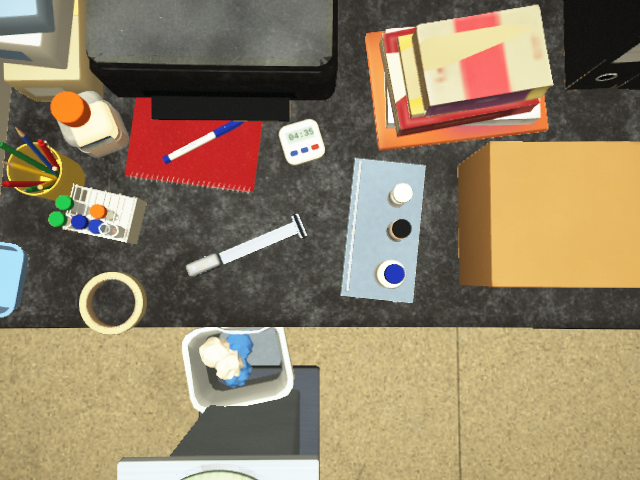

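The scene picture shows the shelf (about 300–400, 205–265) with its railed open side facing the probe. In the top picture the probe's grip is at (203,264) and its bar at (300,226). The shelf's corners are (356,158), (426,165), (413,302) and (341,295), with its rail on the left.

```bash
cat > h.py <<'E'
import numpy as np,cv2
from scipy.spatial.transform import Rotation as R
from workcell import bot, grab_frame, calibration
def cam(c):
    f=240/np.tan(np.radians(c["vfov"])/2)
    K=np.array([[f,0,c["cx"]],[0,f,c["cy"]],[0,0,1]])
    return K,c["dist_coeffs"],np.array(c["eye"]),R.from_euler("xyz",c["attitude"]).as_matrix()
def rays(c,px):
    K,D,e,M=cam(c); u=cv2.undistortPoints(np.float64(px).reshape(-1,1,2),K,D)[:,0]
    return e,np.c_[u,np.ones(len(u))]@M.T      # scaled: depth 1 along axis
def plane(c,px,z):
    e,r=rays(c,px); return e+r*((z-e[2])/r[:,2])[:,None]
def deep(c,d):
    v,u=np.mgrid[:480,:640]; e,r=rays(c,np.stack([u,v],-1)); return (e+r*d.reshape(-1,1)).reshape(480,640,3)
def proj(c,P):
    K,D,e,M=cam(c); return cv2.projectPoints((np.float64(P).reshape(-1,3)-e)@M,np.zeros(3),np.zeros(3),K,D)[0][:,0]
def cross(e1,r1,e2,r2):
    t=np.linalg.lstsq(np.c_[r1,-r2],e2-e1,rcond=None)[0]; a,b=e1+t[0]*r1,e2+t[1]*r2
    return (a+b)/2,np.linalg.norm(a-b)
E
cat > m1.py <<'E'
from h import *
np.set_printoptions(precision=4,suppress=True)
for n in("top","scene"):
    c=calibration(n); p=cv2.imread(f"pics/{n}0.png"); P=deep(c,np.load(f"{n}0.npy"))
    x0,x1,y0,y1=(180,315,208,282) if n=="top" else (275,325,262,355)
    g=p.min(2); m=np.zeros((480,640),np.uint8); m[y0:y1,x0:x1]=(g[y0:y1,x0:x1]>110)*255
    cs=max(cv2.findContours(m,0,2)[0],key=cv2.contourArea); r=cv2.minAreaRect(cs)
    print(n,"probe rect",r,cv2.boxPoints(r).tolist())
    mm=np.zeros_like(m);cv2.drawContours(mm,[cs],-1,1,-1); Q=P[mm>0]; print("h pct",np.percentile(Q[:,2],[1,10,50,90,99]))
    h=Q[Q[:,2]>.028]; print("high pts",len(h),h.mean(0)if len(h) else 0); 
    if len(h)>5:
        w=cv2.minAreaRect(np.float32(h[:,:2]));print("grip top rect",w)
    lo=Q[Q[:,2]<.022]; l=cv2.fitLine(np.float32(lo[:,:2]),cv2.DIST_HUBER,0,.001,.001).ravel(); print("blade line",l,"yaw",np.arctan2(l[1],l[0]))
    # shelf
    hsv=cv2.cvtColor(p,cv2.COLOR_BGR2HSV)
    x0,x1,y0,y1=(330,440,145,315) if n=="top" else (285,415,195,280)
    s=np.zeros_like(m); Z=P[...,2]; s[y0:y1,x0:x1]=((Z>.035)&(Z<.075))[y0:y1,x0:x1]*255
    cs=max(cv2.findContours(s,0,2)[0],key=cv2.contourArea); 
    mm=np.zeros_like(m);cv2.drawContours(mm,[cs],-1,1,-1); Q=P[(mm>0)&(s>0)]; 
    print("shelf h",np.percentile(Q[:,2],[5,50,95,99])); w=cv2.minAreaRect(np.float32(Q[:,:2])); print("shelf rect",w,cv2.boxPoints(w))
    print("table z",np.median(Z[295:310,210:330]) if n=="top" else np.median(Z[330:350,330:340]))
E
python3 m1.py
```

```text
top probe rect ((258.44110107421875, 239.5201416015625), (23.430007934570312, 84.0592041015625), 71.1139144897461) [[214.8822021484375, 242.040283203125], [294.416015625, 214.83135986328125], [302.0, 237.0], [222.4661865234375, 264.20892333984375]]
h pct [-0.0015  0.0062  0.0114  0.0153  0.0186]
high pts 4 [ 0.4425 -0.1395  0.9518]
blade line [ 0.3915 -0.9202  0.4996 -0.0625] yaw -1.1684891
shelf h [0.0456 0.0483 0.0607 0.0694]
shelf rect ((0.5168172717094421, -0.2599193751811981), (0.11420681327581406, 0.2205689400434494), 84.2835693359375) [[ 0.4014 -0.3058]
 [ 0.6209 -0.3277]
 [ 0.6322 -0.2141]
 [ 0.4128 -0.1921]]
table z 0.0003419601570464059
scene probe rect ((301.6515808105469, 307.28057861328125), (20.364469528198242, 77.50182342529297), 14.500167846679688) [[282.0910949707031, 342.2476806640625], [301.4962463378906, 267.21453857421875], [321.2120666503906, 272.3134765625], [301.8069152832031, 347.34661865234375]]
h pct [-0.0017  0.0001  0.0127  0.0378  0.0395]
high pts 319 [0.4545 0.033  0.0441]
grip top rect ((0.3207964301109314, 0.21067452430725098), (0.030024364590644836, 0.5102331638336182), 36.88743591308594)
blade line [ 0.4364 -0.8997  0.5128 -0.0941] yaw -1.1191754
shelf h [0.0412 0.0477 0.0679 0.0732]
shelf rect ((0.5143199563026428, -0.2592267394065857), (0.11813952773809433, 0.22163698077201843), 84.40167999267578) [[ 0.3983 -0.3072]
 [ 0.6188 -0.3288]
 [ 0.6304 -0.2112]
 [ 0.4098 -0.1896]]
table z -0.000276172938615038
```

```bash
cat > m2.py <<'E'
from h import *
np.set_printoptions(precision=4,suppress=True)
C={}
for n in("top","scene"):
    c=calibration(n); p=cv2.imread(f"pics/{n}0.png"); P=deep(c,np.load(f"{n}0.npy")); Z=P[...,2]
    x0,x1,y0,y1=(175,315,205,285) if n=="top" else (270,330,262,362)
    for lo,hi in((.03,.045),(.002,.03)):
        m=np.zeros((480,640),np.uint8); m[y0:y1,x0:x1]=((Z>lo)&(Z<hi))[y0:y1,x0:x1]*255
        cs=max(cv2.findContours(m,0,2)[0],key=cv2.contourArea)
        mm=np.zeros_like(m);cv2.drawContours(mm,[cs],-1,1,-1);k=(mm>0)&(m>0)
        if lo>.02: k=cv2.erode(k.astype(np.uint8),np.ones((2,2)))>0
        Q=P[k]; w=cv2.minAreaRect(np.float32(Q[:,:2])); print(n,lo,len(Q),"z",np.median(Q[:,2]),w,"px",cv2.minAreaRect(cs))
        if lo<.02: 
            d=np.array([.3915,-.9202]); s=Q[:,:2]@d; print("tip s max",np.percentile(s,[98,99.5,100])); e=Q[s>s.max()-.02]; print("end centre",e.mean(0))
        else: C[n]=(c,cv2.minAreaRect(cs)[0])
(e1,r1),(e2,r2)=[rays(c,[q]) for c,q in C.values()]; print("grip top by two rays",cross(e1,r1[0],e2,r2[0]))
p=cv2.imread("pics/top0.png")[195:290,170:320]; cv2.imwrite("pics/tc.png",cv2.resize(p,None,fx=5,fy=5,interpolation=2))
E
python3 m2.py
```

```text
top 0.03 428 z 0.03785406206607228 ((0.46084463596343994, 0.024244017899036407), (0.021491853520274162, 0.052594948559999466), 22.072298049926758) px ((202.77255249023438, 264.38848876953125), (14.850822448730469, 35.2969970703125), 67.7509765625)
top 0.002 1345 z 0.011756391404474376 ((0.488900750875473, -0.052194178104400635), (0.05026134476065636, 0.18622013926506042), 28.85009765625) px ((253.5000762939453, 248.3031768798828), (29.933319091796875, 114.09553527832031), 61.587337493896484)
tip s max [0.3269 0.3302 0.3339]
end centre [ 0.5257 -0.126   0.0154]
scene 0.03 303 z 0.03725335238341243 ((0.4571079909801483, 0.02783828228712082), (0.020163243636488914, 0.05007200688123703), 23.71027374267578) px ((292.558837890625, 331.7647399902344), (13.581995010375977, 27.406526565551758), 14.03624439239502)
scene 0.002 781 z 0.01224653287896027 ((0.48278966546058655, -0.04267387092113495), (0.04384520277380943, 0.20046460628509521), 26.53462791442871) px ((298.9764709472656, 312.07476806640625), (20.930896759033203, 87.17286682128906), 17.487998962402344)
tip s max [0.3242 0.3261 0.3286]
end centre [ 0.522  -0.1236  0.015 ]
grip top by two rays (array([0.461 , 0.0258, 0.0309]), np.float64(0.001553888529977325))
```

View pics/tc.png

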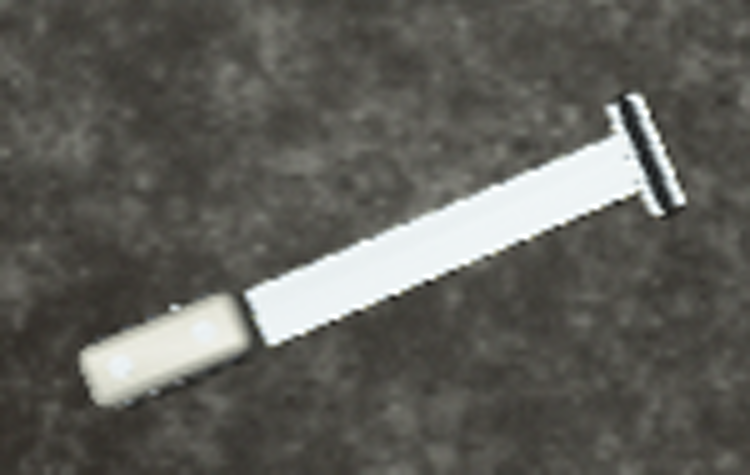

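The crop shows the probe's grip centre at about (203.6,265) in full-picture pixels and its dark bar at (299.6,225.6). The probe points at the shelf, yaw about -1.17. Next I look in under the shelf with the wrist camera tilted.

```bash
cat > rel.py <<'E'
# usage: rel.py x y z mode args ; prints shift + rotvec in tool axes from the present pose
import sys; from h import *
np.set_printoptions(precision=4,suppress=True)
a=list(map(float,sys.argv[1:4])); o=bot.observe()
M0=R.from_euler("xyz",o["tool_rot"]).as_matrix()
if sys.argv[4]=="view":   # tilt t, gaze yaw
    t,w=float(sys.argv[5]),float(sys.argv[6]); s=np.array([np.cos(w),np.sin(w),0]);k=np.array([0,0,1.])
    z=s*np.sin(t)-k*np.cos(t); x=-s*np.cos(t)-k*np.sin(t)
else:                     # hold: probe yaw, nose-down pitch, sign of tool y along probe x
    w,pt,sg=map(float,sys.argv[5:8]); P=(R.from_euler("z",w)*R.from_euler("y",pt)).as_matrix()
    z=-P[:,2]; x=np.cross(sg*P[:,0],z)
M=np.c_[x,np.cross(z,x),z]
if len(sys.argv)>8: pass
rv=R.from_matrix(M0.T@M).as_rotvec(); sh=M0.T@(np.array(a)-o["position"])
print("shift",sh,"len",np.linalg.norm(sh),"rot",rv,np.linalg.norm(rv)); print(o["clock"],o["position"],o["force"],o["qpos"])
E
python3 rel.py .5 -.05 .2 view .95 -1.671
python3 - <<'E'
from h import *
print(plane(calibration("top"),[(299.6,225.6)],.015),plane(calibration("top"),[(203.6,265)],.038))
E
```

```text
shift [-0.4816 -0.4815  0.0313] len 0.681687495367459 rot [ 0.6056 -0.8118  1.1793] 1.5545109395091696
0.1 [0.2368 0.5781 0.2308] [-0.4409  0.5629  0.0361] [-1.2522  0.522  -0.0363  1.5999  0.0212  1.021  -0.1127]
[[ 0.52563459 -0.12717018  0.015     ]] [[0.46050739 0.02359759 0.038     ]]
```

The rows are not in the units I measure in: shifts go in shares of 0.75 m and turns go in shares of 2 pi rad. I convert before sending: -0.26 m is -0.3467, -0.22 m is -0.2933, 0.85 rad is 0.1353.

Call:
{"method": "creep_tool", "body": {
  "plan": [
    {"finger_gap": 0.085,"sx": -0.08,"sy": -0.08,"wz": 0.0286},
    {"finger_gap": 0.085,"sx": -0.16,"sy": -0.16,"wz": 0.0573},
    {"finger_gap": 0.085,"sx": -0.24,"sy": -0.24,"sz": 0.0067,"wz": 0.0859},
    {"finger_gap": 0.085,"sx": -0.2933,"sy": -0.2933,"sz": 0.0133,"wz": 0.1114},
    {"finger_gap": 0.085,"sx": -0.3467,"sy": -0.3467,"sz": 0.0133,"wz": 0.1353}
  ]
}}

```text
clock: 0.72
position: [0.3579, 0.2883, 0.2229]
tool_rot: [-3.142, -0.0, 1.898]
force: [1.8, 0.2, 0.1]
grip_width: 0.085
finger_force: 0.0
```

```bash
python3 rel.py .5 -.05 .2 view .95 -1.671
```

```text
shift [-0.366   0.0259  0.0229] len 0.3676647462142509 rot [ 0.2028 -0.9351  0.3944] 1.0349583649727474
0.725 [0.3579 0.2883 0.2229] [1.8236 0.1983 0.0829] [-0.9907  0.2753  0.223   2.0366 -0.0811  0.8377 -0.3945]
```

Converted, -0.3 m is -0.4, -0.24 m is -0.32, -0.87 rad is -0.1385.

Call:
{"method": "creep_tool", "body": {
  "plan": [
    {"finger_gap": 0.085,"sx": -0.08,"sy": 0.0053,"sz": 0.0067,"wx": 0.0064,"wy": -0.0286,"wz": 0.0127},
    {"finger_gap": 0.085,"sx": -0.16,"sy": 0.0133,"sz": 0.0133,"wx": 0.0127,"wy": -0.0573,"wz": 0.0255},
    {"finger_gap": 0.085,"sx": -0.24,"sy": 0.02,"sz": 0.02,"wx": 0.0191,"wy": -0.0844,"wz": 0.0382},
    {"finger_gap": 0.085,"sx": -0.32,"sy": 0.0267,"sz": 0.0267,"wx": 0.0255,"wy": -0.1114,"wz": 0.0477},
    {"finger_gap": 0.085,"sx": -0.4,"sy": 0.0333,"sz": 0.0267,"wx": 0.0318,"wy": -0.1385,"wz": 0.0573}
  ]
}}

```text
clock: 1.35
position: [0.4797, 0.0138, 0.2032]
tool_rot: [-3.098, 0.868, 1.547]
force: [-0.6, 1.2, 0.1]
grip_width: 0.0849
finger_force: 0.0
```

```bash
python3 rel.py .5 -.05 .15 view .95 -1.671
```

```text
shift [-0.0003  0.0254  0.0816] len 0.08549830308447824 rot [ 0.0166 -0.0811  0.0485] 0.09592949724629724
1.35 [0.4797 0.0138 0.2032] [-0.5865  1.2389  0.0581] [-0.9739  0.7073  0.561   1.8945  0.4118  1.1429 -0.7572]
```

Converted, 0.085 m is 0.1133, 0.05 m is 0.0667, 0.05 rad is 0.008.

```bash
python3 rel.py .5 -.03 .11 view .95 -1.671
```

```text
shift [0.0431 0.0254 0.0923] len 0.10494859030952063 rot [ 0.0166 -0.0811  0.0485] 0.09592949724629724
1.35 [0.4797 0.0138 0.2032] [-0.5865  1.2389  0.0581] [-0.9739  0.7073  0.561   1.8945  0.4118  1.1429 -0.7572]
```

Call:
{"method": "creep_tool", "body": {
  "plan": [
    {"finger_gap": 0.085,"sx": 0.0267,"sy": 0.02,"sz": 0.0667,"wx": 0.0016,"wy": -0.0095,"wz": 0.0048},
    {"finger_gap": 0.085,"sx": 0.0533,"sy": 0.0333,"sz": 0.1133,"wx": 0.0027,"wy": -0.0127,"wz": 0.008},
    {"finger_gap": 0.085,"sx": 0.0533,"sy": 0.0333,"sz": 0.1133,"wx": 0.0027,"wy": -0.0127,"wz": 0.008}
  ]
}}

```text
clock: 1.72
position: [0.4983, -0.0262, 0.115]
tool_rot: [-3.135, 0.948, 1.474]
force: [0.6, -0.7, 1.2]
grip_width: 0.085
finger_force: 0.0
```

```bash
cat > look.py <<'E'
import sys; from h import *; import pickle
n=sys.argv[1]; c=calibration("wrist"); p,d=grab_frame("wrist"); cv2.imwrite(f"pics/{n}.png",p); np.save(n+".npy",d); pickle.dump(c,open(n+".pkl","wb")); print(c["eye"],c["attitude"])
E
python3 look.py w1
```

```text
[0.51580133 0.13479401 0.13370407] [ 1.87913185  0.00235574 -0.10156091]
```

View pics/w1.png

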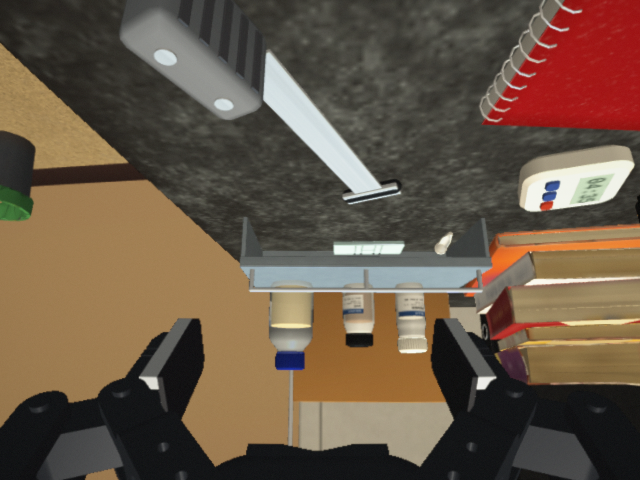

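The picture is upside down. The chamber shows as a pale slab at (334–405, 241–253) in the opening, with a small white thing at (444,242) beside it. I'll enlarge this part.

```bash
python3 - <<'E'
import cv2
p=cv2.imread("pics/w1.png")[210:300,235:495]; p=cv2.rotate(p,cv2.ROTATE_180); cv2.imwrite("pics/w1c.png",cv2.resize(p,None,fx=3,fy=3,interpolation=2))
E
```

```text
(no output)
```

View pics/w1c.png

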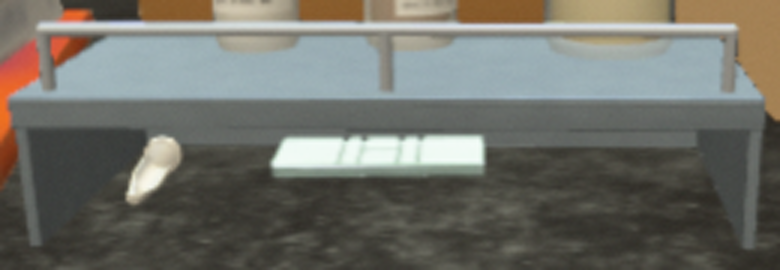

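The chamber's near bottom corners are at crop (272,175) and (485,173), and its far top edge lies between (285,138) and (484,136). The shelf's front feet are at (35,245) and (748,246), and the small white scoop is at (155,170), to the chamber's left.

```bash
python3 - <<'E'
from h import *; import pickle
np.set_printoptions(precision=4,suppress=True)
c=pickle.load(open("w1.pkl","rb"))
f=lambda L:[(494-u/3,299-v/3) for u,v in L]
for n,L,z in(("near bottom",[(272,175),(485,173)],0),("near top",[(272,167),(485,166)],.006),("far top",[(285,138),(484,136)],.006),("feet",[(35,245),(748,246)],0),("scoop",[(130,203),(165,138),(182,158)],0),("hem low",[(25,128),(756,128)],.038),("back/table",[(550,147),(690,149)],0)):
    q=plane(c,f(L),z); print(n,q)
    for s in[(.5155,-.2597)]:
        w=-1.671; d=q[:,:2]-s; print("   shelf own",np.c_[d@[np.cos(w),np.sin(w)],d@[-np.sin(w),np.cos(w)]])
P=deep(c,np.load("w1.npy"))
for u,v in f([(380,155),(300,155),(460,155),(160,160),(380,190)]): print(u,v,P[int(round(v)),int(round(u))])
print(bot.observe()["force"])
E
```

```text
near bottom [[ 0.5658 -0.2818  0.    ]
 [ 0.4899 -0.277   0.    ]]
   shelf own [[ 0.017   0.0522]
 [ 0.0198 -0.0237]]
near top [[ 0.5645 -0.2722  0.006 ]
 [ 0.4906 -0.2664  0.006 ]]
   shelf own [[ 0.0076  0.05  ]
 [ 0.0092 -0.0241]]
far top [[ 0.5632 -0.3082  0.006 ]
 [ 0.4885 -0.3038  0.006 ]]
   shelf own [[ 0.0435  0.0523]
 [ 0.0466 -0.0225]]
feet [[ 0.6311 -0.2189  0.    ]
 [ 0.4154 -0.1979  0.    ]]
   shelf own [[-0.0522  0.111 ]
 [-0.0515 -0.1058]]
scoop [[ 0.6102 -0.2557  0.    ]
 [ 0.6128 -0.3336  0.    ]
 [ 0.6015 -0.3057  0.    ]]
   shelf own [[-0.0135  0.0938]
 [ 0.0638  0.1042]
 [ 0.0372  0.0902]]
hem low [[ 0.6284 -0.2151  0.038 ]
 [ 0.416  -0.1949  0.038 ]]
   shelf own [[-0.0557  0.1079]
 [-0.0545 -0.1054]]
back/table [[ 0.463  -0.3069  0.    ]
 [ 0.4099 -0.2993  0.    ]]
   shelf own [[ 0.0523 -0.0475]
 [ 0.05   -0.1011]]
367.3333333333333 247.33333333333334 [ 0.5268 -0.2819  0.0059]
394.0 247.33333333333334 [ 0.5556 -0.2832  0.0064]
340.66666666666663 247.33333333333334 [ 0.499  -0.2802  0.0057]
440.6666666666667 245.66666666666666 [ 0.6039 -0.277   0.0086]
367.3333333333333 235.66666666666666 [ 0.5268 -0.2635 -0.0003]
[-0.3605 -0.4103  0.0395]
```

```bash
python3 rel.py .460 .0245 .12 hold -1.165 0 1
```

```text
shift [ 0.0242 -0.0437 -0.039 ] len 0.06333548177555437 rot [0.4998 0.8531 0.9811] 1.3928706231081198
1.775 [ 0.4988 -0.0254  0.1167] [-0.3605 -0.4103  0.0395] [-0.9027  0.9201  0.556   1.8808  0.4164  1.0076 -0.8495]
```

Converted, -0.05 m is -0.0667, -0.045 m is -0.06, 0.132 rad is 0.021.

Call:
{"method": "creep_tool", "body": {
  "plan": [
    {"finger_gap": 0.085,"sx": -0.0267,"sy": -0.0133,"sz": -0.0533,"wx": 0.0107,"wy": 0.0183,"wz": 0.021},
    {"finger_gap": 0.085,"sx": -0.0133,"sy": -0.0267,"sz": -0.0667,"wx": 0.0213,"wy": 0.0364,"wz": 0.0419},
    {"finger_gap": 0.085,"sy": -0.0333,"sz": -0.0667,"wx": 0.0318,"wy": 0.0546,"wz": 0.0627},
    {"finger_gap": 0.085,"sx": 0.0133,"sy": -0.04,"sz": -0.06,"wx": 0.0427,"wy": 0.0727,"wz": 0.0837},
    {"finger_gap": 0.085,"sx": 0.02,"sy": -0.0493,"sz": -0.056,"wx": 0.0533,"wy": 0.0909,"wz": 0.1046}
  ]
}}

```text
clock: 2.4
position: [0.4673, 0.0224, 0.1312]
tool_rot: [3.022, 0.293, 0.712]
force: [-0.1, -0.8, -0.7]
grip_width: 0.0849
finger_force: 0.0
```

```bash
python3 rel.py .460 .0245 .12 hold -1.165 0 1
```

```text
shift [-0.0008 -0.0077  0.0111] len 0.013487591333707928 rot [0.1622 0.2724 0.3213] 0.4514004291128203
2.4 [0.4673 0.0224 0.1312] [-0.0716 -0.7562 -0.6575] [-0.7151  0.599   0.5359  1.9821 -0.0688  0.8376 -1.0181]
```

Converted, 0.011 m is 0.0147, 0.01 m is 0.0133, 0.321 rad is 0.0511.

Call:
{"method": "creep_tool", "body": {
  "plan": [
    {"finger_gap": 0.085,"sy": -0.0067,"sz": 0.0067,"wx": 0.0103,"wy": 0.0175,"wz": 0.0207},
    {"finger_gap": 0.085,"sy": -0.0103,"sz": 0.0133,"wx": 0.0207,"wy": 0.0347,"wz": 0.0409},
    {"finger_gap": 0.085,"sy": -0.0103,"sz": 0.0147,"wx": 0.0258,"wy": 0.0433,"wz": 0.0511},
    {"finger_gap": 0.085,"sy": -0.0103,"sz": 0.0147,"wx": 0.0258,"wy": 0.0433,"wz": 0.0511}
  ]
}}

```text
clock: 2.9
position: [0.46, 0.0237, 0.12]
tool_rot: [3.139, 0.004, 0.409]
force: [0.7, 0.4, 0.7]
grip_width: 0.0853
finger_force: 0.0
```

```bash
python3 rel.py .460 .0245 .010 hold -1.165 0 1; python3 look.py w2
```

```text
shift [ 0.0008 -0.001   0.11  ] len 0.1099913045844362 rot [0.0024 0.0043 0.0028] 0.005664201118358302
2.9 [0.46   0.0237 0.12  ] [0.6987 0.4268 0.7234] [-0.5188  0.4844  0.4395  2.1338 -0.3541  0.5962 -0.9892]
[0.53422179 0.05552118 0.26222424] [ 2.823621   -0.00294545 -1.16178548]
```

View pics/w2.png

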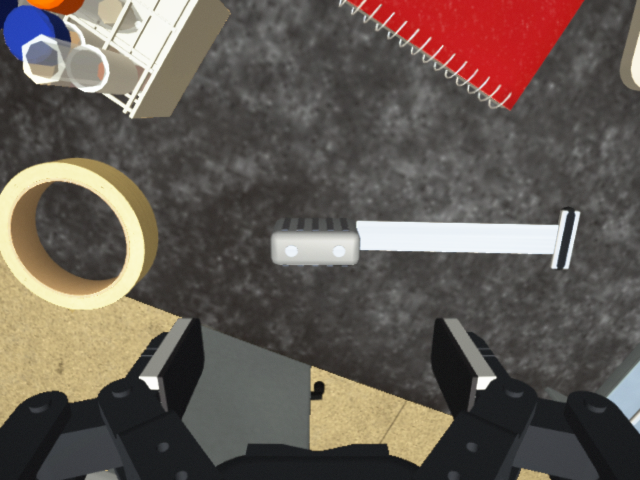

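The grip's top is at (272–358, 231–265), centred about (315,248), and the bar's middle is at (566,239). I check both against the top view.

```bash
python3 - <<'E'
from h import *; import pickle
np.set_printoptions(precision=4,suppress=True)
c=pickle.load(open("w2.pkl","rb")); P=deep(c,np.load("w2.npy")); Z=P[...,2]
m=np.zeros((480,640),np.uint8); m[215:275,262:368]=((Z>.033)&(Z<.043))[215:275,262:368]
Q=P[m>0]; r=cv2.minAreaRect(np.float32(Q[:,:2])); print(np.median(Q[:,2]),r,cv2.boxPoints(r).mean(0))
a=plane(c,[(566,239)],.015)[0]; print(a)
m[:]=0; m[200:275,362:585]=((Z>.005)&(Z<.03))[200:275,362:585]; Q=P[m>0]; l=cv2.fitLine(np.float32(Q[:,:2]),cv2.DIST_HUBER,0,.001,.001).ravel(); print("blade yaw",np.arctan2(l[1],l[0]))
for u in(375,420,470,520,548,557,566): print(u,Z[235,u],Z[240,u])
(e1,r1),(e2,r2)=rays(c,[(315,248)]),rays(calibration("top"),[(203.6,265)]); print(cross(e1,r1[0],e2,r2[0]))
E
```

```text
0.03743893207387479 ((0.4624769389629364, 0.024950101971626282), (0.023857595399022102, 0.053752362728118896), 23.32752799987793) [0.4625 0.025 ]
[ 0.5278 -0.127   0.015 ]
blade yaw -1.1616284
375 0.007972628371642476 0.008595506048817647
420 0.009153351836824197 0.009950386737612504
470 0.010964787103482199 0.011038587926992138
520 0.01336096196237005 0.013370630799686728
548 0.014697633084021694 0.01424864257866737
557 0.016192903403092956 0.016832041114474366
566 0.015481679621408978 0.017786356399935727
(array([0.4609, 0.0248, 0.03  ]), np.float64(0.0006937576774332956))
```

Converted, 0.11 m is 0.1467, 0.106 m is 0.1413, 0.004 rad is 0.0006.

Call:
{"method": "creep_tool", "body": {
  "plan": [
    {"finger_gap": 0.085,"sx": 0.0027,"sz": 0.0667,"wx": 0.0003,"wy": 0.0006,"wz": 0.0005},
    {"finger_gap": 0.085,"sx": 0.0027,"sz": 0.12,"wx": 0.0003,"wy": 0.0006,"wz": 0.0005},
    {"finger_gap": 0.085,"sx": 0.0027,"sz": 0.1413,"wx": 0.0003,"wy": 0.0006,"wz": 0.0005},
    {"finger_gap": 0.085,"sx": 0.0027,"sz": 0.1467,"wx": 0.0003,"wy": 0.0006,"wz": 0.0005},
    {"finger_gap": 0.085,"sx": 0.0027,"sz": 0.1467,"wx": 0.0003,"wy": 0.0006,"wz": 0.0005}
  ],
  "grip_n": 40
}}

```text
clock: 3.58
position: [0.4618, 0.0242, 0.0088]
tool_rot: [3.14, 0.003, 0.407]
force: [-0.3, 0.1, 0.2]
grip_width: 0.0851
finger_force: 0.0
```

```bash
python3 rel.py .4615 .0248 .010 hold -1.163 0 1
```

```text
shift [-0.     -0.0007 -0.0012] len 0.0013915296090777126 rot [ 0.0019  0.0026 -0.0012] 0.0033917653637362283
3.575 [0.4618 0.0242 0.0088] [-0.3242  0.0521  0.1741] [-0.3736  0.6936  0.254   2.1662 -0.4973  0.3382 -0.8671]
```

Converted, -0.001 m is -0.0013.

Call:
{"method": "creep_tool", "body": {
  "plan": [
    {"finger_gap": 0.05,"sz": -0.0013},
    {"finger_gap": 0.05,"sz": -0.0013},
    {"finger_gap": 0.05,"sz": -0.0013},
    {"finger_gap": 0.05,"sz": -0.0013}
  ],
  "grip_n": 60
}}

```text
clock: 4.08
position: [0.4617, 0.0242, 0.0099]
tool_rot: [3.14, 0.002, 0.406]
force: [-2.8, 1.0, 17.6]
grip_width: 0.0533
finger_force: 59.4
```

Call:
{"method": "creep_tool", "body": {
  "plan": [
    {"finger_gap": 0.05,"sz": -0.0067},
    {"finger_gap": 0.05,"sz": -0.0333},
    {"finger_gap": 0.05,"sz": -0.0467},
    {"finger_gap": 0.05,"sz": -0.0467}
  ]
}}

```text
clock: 4.58
position: [0.4617, 0.0242, 0.0445]
tool_rot: [3.14, 0.002, 0.406]
force: [-0.0, -0.7, -1.8]
grip_width: 0.0533
finger_force: 63.4
```

```bash
python3 rel.py .4615 .0248 .045 hold -1.163 0.07 1; python3 -c "
from h import *
print(bot.observe()['moment'])"
```

```text
shift [ 0.     -0.0006 -0.0005] len 0.0008278618819753161 rot [ 0.0719  0.0021 -0.0017] 0.07192464457882188
4.575 [0.4617 0.0242 0.0445] [-0.0266 -0.7173 -1.789 ] [-0.4236  0.6255  0.3204  2.1627 -0.4635  0.4195 -0.897 ]
[ 0.02589501  0.02993936 -0.01088056]
```

```bash
python3 - <<'E'
from h import *
np.set_printoptions(precision=4,suppress=True)
c=calibration("top"); P=deep(c,np.load("top0.npy")); Z=P[...,2]; p=cv2.imread("pics/top0.png")
h=cv2.cvtColor(p,cv2.COLOR_BGR2HSV); m=((h[...,0]<8)|(h[...,0]>172))&(h[...,1]>150)
m[:95]=0;m[200:]=0;m[:,:120]=0;m[:,270:]=0
print("notebook z",np.percentile(Z[m],[5,50,95]))
print("pen z",np.percentile(Z[120:165,160:240],[99,99.8]))
k=((Z>.004)&(Z<.05)).astype(np.uint8)
for n,px in(("nb corners",[(127,177),(255,192),(262,122)]),("timer",[(280,130),(318,120),(326,155),(288,164)])): print(n,plane(c,px,.01))
print("timer z",np.median(Z[130:155,290:315]))
for y in np.arange(-.2,.06,.02):
  s=(abs(P[...,1]-y)<.01)&(P[...,0]>.49)&(P[...,0]<.68)&(Z>.005); s[200:280,:310]=0
  print(round(y,2),"lowest-x obstacle",P[...,0][s].min() if s.any() else None)
E
```

```text
notebook z [0.0093 0.0121 0.0151]
pen z [0.0274 0.9518]
nb corners [[ 0.6043  0.1543  0.01  ]
 [ 0.5812 -0.0536  0.01  ]
 [ 0.6978 -0.0642  0.01  ]]
timer [[ 0.6847 -0.094   0.01  ]
 [ 0.702  -0.1569  0.01  ]
 [ 0.6435 -0.1703  0.01  ]
 [ 0.6281 -0.1075  0.01  ]]
timer z 0.016967068231099502
-0.2 lowest-x obstacle 0.49069819875757503
-0.18 lowest-x obstacle 0.4962284311373944
-0.16 lowest-x obstacle 0.4945062986919665
-0.14 lowest-x obstacle 0.5940224314739928
-0.12 lowest-x obstacle 0.627284555402509
-0.1 lowest-x obstacle 0.5736577055766883
-0.08 lowest-x obstacle 0.6420462393415141
-0.06 lowest-x obstacle 0.5827358836121448
-0.04 lowest-x obstacle 0.5791427584560134
-0.02 lowest-x obstacle 0.5798958935283995
-0.0 lowest-x obstacle 0.5837732385413608
0.02 lowest-x obstacle 0.5870824162812951
0.04 lowest-x obstacle 0.5898500689481092
```

```bash
python3 rel.py .538 -.004 .045 hold -1.61 0.07 1
```

```text
shift [ 0.0589  0.0561 -0.0006] len 0.08131784280888987 rot [0.0712 0.0173 0.4451] 0.45108840689556956
4.575 [0.4617 0.0242 0.0445] [-0.0266 -0.7173 -1.789 ] [-0.4236  0.6255  0.3204  2.1627 -0.4635  0.4195 -0.897 ]
```

Converted, 0.0589 m is 0.0785, 0.0561 m is 0.0748, 0.445 rad is 0.0708.

Call:
{"method": "creep_tool", "body": {
  "plan": [
    {"finger_gap": 0.05,"sx": 0.0267,"sy": 0.0253,"sz": -0.0008,"wx": 0.0038,"wy": 0.001,"wz": 0.0239},
    {"finger_gap": 0.05,"sx": 0.0533,"sy": 0.0507,"sz": -0.0008,"wx": 0.0075,"wy": 0.0019,"wz": 0.0477},
    {"finger_gap": 0.05,"sx": 0.0785,"sy": 0.0748,"sz": -0.0008,"wx": 0.0113,"wy": 0.0027,"wz": 0.0708},
    {"finger_gap": 0.05,"sx": 0.0785,"sy": 0.0748,"sz": -0.0008,"wx": 0.0113,"wy": 0.0027,"wz": 0.0708}
  ]
}}

```text
clock: 5.08
position: [0.5385, -0.0055, 0.0436]
tool_rot: [-3.073, 0.001, -0.042]
force: [0.1, -0.6, -1.8]
grip_width: 0.0528
finger_force: 63.4
```

Call:
{"method": "creep_tool", "body": {
  "plan": [
    {"finger_gap": 0.05},
    {"finger_gap": 0.05}
  ]
}}

```text
clock: 5.32
position: [0.5369, -0.0038, 0.0442]
tool_rot: [-3.072, 0.002, -0.038]
force: [-0.0, 0.0, -2.0]
grip_width: 0.0531
finger_force: 63.4
```

```bash
python3 rel.py .538 -.004 .030 hold -1.61 0.07 1
```

```text
shift [0.0012 0.0011 0.0141] len 0.014236124569615944 rot [0.0004 0.0024 0.0012] 0.002669691495783005
5.325 [ 0.5369 -0.0038  0.0442] [-0.0349  0.007  -2.0371] [-0.3395  0.7128  0.3919  1.9759 -0.6179  0.5779 -1.1092]
```

The rows are not in the units I measure in: shifts go in shares of 0.75 m and turns go in shares of 2 pi rad. I convert before sending: 0.022 m is 0.0293, 0.02 m is 0.0267.

Call:
{"method": "creep_tool", "body": {
  "plan": [
    {"finger_gap": 0.05,"sy": 0.0009,"sz": 0.0133},
    {"finger_gap": 0.05,"sy": 0.002,"sz": 0.0267},
    {"finger_gap": 0.05,"sy": 0.0023,"sz": 0.0293},
    {"finger_gap": 0.05,"sy": 0.0023,"sz": 0.0293}
  ]
}}

```text
clock: 5.82
position: [0.5374, -0.0046, 0.0221]
tool_rot: [-3.072, 0.002, -0.04]
force: [0.1, 1.1, -1.3]
grip_width: 0.0532
finger_force: 63.4
```

Call:
{"method": "creep_tool", "body": {
  "plan": [
    {"finger_gap": 0.05,"sy": 0.0001,"sz": 0.0013},
    {"finger_gap": 0.05,"sy": 0.0003,"sz": 0.0027},
    {"finger_gap": 0.05,"sy": 0.0003,"sz": 0.004}
  ]
}}

```text
clock: 6.2
position: [0.5375, -0.0044, 0.0193]
tool_rot: [-3.072, 0.001, -0.039]
force: [0.0, -0.8, -2.1]
grip_width: 0.0532
finger_force: 63.4
```

Call:
{"method": "creep_tool", "body": {
  "plan": [
    {"finger_gap": 0.05,"sy": 0.0001,"sz": 0.0013},
    {"finger_gap": 0.05,"sy": 0.0003,"sz": 0.0027}
  ]
}}

```text
clock: 6.45
position: [0.5375, -0.0045, 0.0173]
tool_rot: [-3.072, 0.002, -0.039]
force: [-0.5, 0.9, -1.6]
grip_width: 0.0531
finger_force: 63.4
```

Converted, 0.001 m is 0.0013, 0.0001 m is 0.0001.

Call:
{"method": "creep_tool", "body": {
  "plan": [
    {"finger_gap": 0.05,"sy": 0.0001,"sz": 0.0013},
    {"finger_gap": 0.05,"sy": 0.0001,"sz": 0.0013}
  ]
}}

```text
clock: 6.7
position: [0.5374, -0.0045, 0.0162]
tool_rot: [-3.072, 0.002, -0.039]
force: [-0.3, 0.0, -1.1]
grip_width: 0.053
finger_force: 63.4
```

Call:
{"method": "creep_tool", "body": {
  "plan": [
    {"finger_gap": 0.05,"sy": 0.0001,"sz": 0.0013},
    {"finger_gap": 0.05,"sy": 0.0001,"sz": 0.0013}
  ]
}}

```text
clock: 6.95
position: [0.5375, -0.0046, 0.0152]
tool_rot: [-3.072, 0.002, -0.039]
force: [-0.2, 0.1, -1.6]
grip_width: 0.0528
finger_force: 63.4
```

Call:
{"method": "creep_tool", "body": {
  "plan": [
    {"finger_gap": 0.05,"sy": 0.0001,"sz": 0.0013},
    {"finger_gap": 0.05,"sy": 0.0001,"sz": 0.0013}
  ]
}}

```text
clock: 7.2
position: [0.5376, -0.0046, 0.0144]
tool_rot: [-3.072, 0.001, -0.039]
force: [-0.9, 1.2, 3.6]
grip_width: 0.0531
finger_force: 63.9
```

Converted, -0.0155 m is -0.0207, -0.0011 m is -0.0015.

```bash
python3 -c "
from h import *
print(bot.observe()['moment'])"
```

```text
[-0.35974883  0.17456188 -0.08071585]
```

Call:
{"method": "creep_tool", "body": {
  "plan": [
    {"finger_gap": 0.05,"sy": -0.0008,"sz": -0.0107},
    {"finger_gap": 0.05,"sy": -0.0015,"sz": -0.0207},
    {"finger_gap": 0.05,"sy": -0.0015,"sz": -0.0207},
    {"finger_gap": 0.05,"sy": -0.0015,"sz": -0.0207}
  ]
}}

```text
clock: 7.7
position: [0.5375, -0.0045, 0.0299]
tool_rot: [-3.072, 0.001, -0.039]
force: [-0.1, -0.7, -1.6]
grip_width: 0.053
finger_force: 63.4
```

```bash
python3 rel.py .5331 -.1261 .030 hold -1.61 0.07 1
```

```text
shift [ 0.0003  0.1214 -0.0086] len 0.12170100128852387 rot [ 0.0005  0.0015 -0.0001] 0.0015277617021209927
7.7 [ 0.5375 -0.0045  0.0299] [-0.1255 -0.7406 -1.5838] [-0.3236  0.7361  0.3712  1.9772 -0.635   0.5504 -1.0934]
```

Converted, 0.06 m is 0.08, 0.045 m is 0.06.

Call:
{"method": "creep_tool", "body": {
  "plan": [
    {"finger_gap": 0.05,"sy": 0.02,"sz": -0.0013},
    {"finger_gap": 0.05,"sy": 0.04,"sz": -0.0028},
    {"finger_gap": 0.05,"sy": 0.06,"sz": -0.0043},
    {"finger_gap": 0.05,"sy": 0.08,"sz": -0.0056}
  ]
}}

```text
clock: 8.2
position: [0.535, -0.0662, 0.0299]
tool_rot: [-3.072, 0.002, -0.04]
force: [0.6, -0.5, -2.4]
grip_width: 0.0529
finger_force: 63.4
```

Call:
{"method": "creep_tool", "body": {
  "plan": [
    {"finger_gap": 0.05,"sy": 0.02,"sz": -0.0013},
    {"finger_gap": 0.05,"sy": 0.04,"sz": -0.0028},
    {"finger_gap": 0.05,"sy": 0.06,"sz": -0.0043}
  ]
}}

```text
clock: 8.57
position: [0.5333, -0.1108, 0.0299]
tool_rot: [-3.072, 0.002, -0.039]
force: [0.2, -0.2, -1.3]
grip_width: 0.0528
finger_force: 63.4
```

```bash
python3 rel.py .5331 -.1261 .030 hold -1.61 0.07 1
```

```text
shift [ 0.0004  0.0153 -0.0011] len 0.015336131880557543 rot [ 0.0005  0.0016 -0.0003] 0.0017065425031433962
8.575 [ 0.5333 -0.1108  0.0299] [ 0.1555 -0.1886 -1.2624] [-0.1204  0.746   0.3659  1.9466 -0.6015  0.5776 -0.9317]
```

Converted, 0.0155 m is 0.0207, 0.0152 m is 0.0203.

Call:
{"method": "creep_tool", "body": {
  "plan": [
    {"finger_gap": 0.05,"sy": 0.0107,"sz": -0.0007},
    {"finger_gap": 0.05,"sy": 0.02,"sz": -0.0013},
    {"finger_gap": 0.05,"sy": 0.0203,"sz": 0.004},
    {"finger_gap": 0.05,"sy": 0.0207,"sz": 0.0073},
    {"finger_gap": 0.05,"sy": 0.0207,"sz": 0.0073}
  ]
}}

```text
clock: 9.2
position: [0.5326, -0.1244, 0.0231]
tool_rot: [-3.072, 0.002, -0.039]
force: [-0.6, 0.3, -1.9]
grip_width: 0.053
finger_force: 63.4
```

Call:
{"method": "creep_tool", "body": {
  "plan": [
    {"finger_gap": 0.05,"sy": 0.0001,"sz": 0.0013},
    {"finger_gap": 0.05,"sy": 0.0001,"sz": 0.002},
    {"finger_gap": 0.05,"sy": 0.0001,"sz": 0.002}
  ]
}}

```text
clock: 9.57
position: [0.5328, -0.1248, 0.0219]
tool_rot: [-3.072, 0.002, -0.039]
force: [-0.3, 0.4, -1.1]
grip_width: 0.0528
finger_force: 63.4
```

Converted, 0.0005 m is 0.0007.

Call:
{"method": "creep_tool", "body": {
  "plan": [
    {"finger_gap": 0.05,"sz": 0.0007},
    {"finger_gap": 0.05,"sz": 0.0007}
  ]
}}

```text
clock: 9.82
position: [0.5328, -0.1248, 0.0213]
tool_rot: [-3.072, 0.002, -0.039]
force: [0.1, 1.1, -0.9]
grip_width: 0.0532
finger_force: 63.4
```

Call:
{"method": "creep_tool", "body": {
  "plan": [
    {"finger_gap": 0.05,"sz": 0.0007},
    {"finger_gap": 0.05,"sz": 0.0007}
  ]
}}

```text
clock: 10.07
position: [0.5327, -0.1248, 0.0208]
tool_rot: [-3.072, 0.002, -0.039]
force: [-1.3, 0.1, -0.9]
grip_width: 0.0531
finger_force: 63.4
```

Call:
{"method": "creep_tool", "body": {
  "plan": [
    {"finger_gap": 0.05,"sz": 0.0005},
    {"finger_gap": 0.05,"sz": 0.0005}
  ]
}}

```text
clock: 10.32
position: [0.5328, -0.1248, 0.0205]
tool_rot: [-3.072, 0.001, -0.04]
force: [-1.1, 0.1, 1.2]
grip_width: 0.0528
finger_force: 63.7
```

Converted, 0.0003 m is 0.0004.

Call:
{"method": "creep_tool", "body": {
  "plan": [
    {"finger_gap": 0.05,"sz": 0.0004},
    {"finger_gap": 0.05,"sz": 0.0004}
  ]
}}

```text
clock: 10.58
position: [0.5329, -0.1247, 0.0203]
tool_rot: [-3.072, 0.001, -0.039]
force: [-0.3, 0.7, 3.5]
grip_width: 0.0528
finger_force: 64.2
```

```bash
python3 - <<'E'
from workcell import bot,grab_frame
import numpy as np
f=[]
for i in range(3):
    grab_frame("wrist"); f.append(bot.observe()["force"])
print(np.mean(f,0),np.std(f,0))
E
```

```text
[-0.6074805   0.91499926  3.49918477] [0.30282202 0.86744276 0.41188876]
```

Run one call then check force.

Converted, -0.01 m is -0.0133, -0.0078 m is -0.0104.

Call:
{"method": "creep_tool", "body": {
  "plan": [
    {"finger_gap": 0.05,"sy": -0.002,"sz": 0.0001},
    {"finger_gap": 0.05,"sy": -0.0047,"sz": 0.0003},
    {"finger_gap": 0.05,"sy": -0.0073,"sz": 0.0005},
    {"finger_gap": 0.05,"sy": -0.0104,"sz": 0.0007},
    {"finger_gap": 0.05,"sy": -0.0133,"sz": 0.0009}
  ]
}}

```text
clock: 11.35
position: [0.5332, -0.1146, 0.0202]
tool_rot: [-3.072, 0.001, -0.039]
force: [-0.2, -2.8, 4.6]
grip_width: 0.0533
finger_force: 64.2
```

Call:
{"method": "creep_tool", "body": {
  "plan": [
    {"finger_gap": 0.05,"sy": -0.0029,"sz": 0.0002},
    {"finger_gap": 0.05,"sy": -0.0059,"sz": 0.0004},
    {"finger_gap": 0.05,"sy": -0.0088,"sz": 0.0006},
    {"finger_gap": 0.05,"sy": -0.0117,"sz": 0.0008},
    {"finger_gap": 0.05,"sy": -0.0147,"sz": 0.001}
  ]
}}

```text
clock: 11.98
position: [0.5336, -0.1036, 0.0202]
tool_rot: [-3.072, 0.002, -0.04]
force: [-0.3, -3.1, 4.7]
grip_width: 0.0528
finger_force: 64.3
```

Converted, -0.011 m is -0.0147, -0.0088 m is -0.0117.

Call:
{"method": "creep_tool", "body": {
  "plan": [
    {"finger_gap": 0.05,"sy": -0.0029,"sz": 0.0001},
    {"finger_gap": 0.05,"sy": -0.0059,"sz": 0.0003},
    {"finger_gap": 0.05,"sy": -0.0088,"sz": 0.0005},
    {"finger_gap": 0.05,"sy": -0.0117,"sz": 0.0007},
    {"finger_gap": 0.05,"sy": -0.0147,"sz": 0.0009}
  ]
}}

```text
clock: 12.6
position: [0.534, -0.0924, 0.0202]
tool_rot: [-3.072, 0.002, -0.039]
force: [-0.6, -2.8, 4.2]
grip_width: 0.0529
finger_force: 64.2
```

Call:
{"method": "creep_tool", "body": {
  "plan": [
    {"finger_gap": 0.05,"sy": -0.0029,"sz": 0.0002},
    {"finger_gap": 0.05,"sy": -0.0059,"sz": 0.0004},
    {"finger_gap": 0.05,"sy": -0.0088,"sz": 0.0006},
    {"finger_gap": 0.05,"sy": -0.0117,"sz": 0.0008},
    {"finger_gap": 0.05,"sy": -0.0147,"sz": 0.001}
  ]
}}

```text
clock: 13.22
position: [0.5345, -0.0815, 0.0202]
tool_rot: [-3.072, 0.002, -0.039]
force: [-0.3, -3.6, 3.5]
grip_width: 0.0529
finger_force: 64.1
```

Converted, -0.011 m is -0.0147, -0.0088 m is -0.0117.

Call:
{"method": "creep_tool", "body": {
  "plan": [
    {"finger_gap": 0.05,"sy": -0.0029,"sz": 0.0002},
    {"finger_gap": 0.05,"sy": -0.0059,"sz": 0.0004},
    {"finger_gap": 0.05,"sy": -0.0088,"sz": 0.0006},
    {"finger_gap": 0.05,"sy": -0.0117,"sz": 0.0008},
    {"finger_gap": 0.05,"sy": -0.0147,"sz": 0.001}
  ]
}}

```text
clock: 13.85
position: [0.5349, -0.0705, 0.0202]
tool_rot: [-3.072, 0.002, -0.039]
force: [0.3, -2.6, 4.1]
grip_width: 0.053
finger_force: 64.1
```

Converted, -0.011 m is -0.0147, -0.0088 m is -0.0117.

Call:
{"method": "creep_tool", "body": {
  "plan": [
    {"finger_gap": 0.05,"sy": -0.0029,"sz": 0.0002},
    {"finger_gap": 0.05,"sy": -0.0059,"sz": 0.0004},
    {"finger_gap": 0.05,"sy": -0.0088,"sz": 0.0006},
    {"finger_gap": 0.05,"sy": -0.0117,"sz": 0.0008},
    {"finger_gap": 0.05,"sy": -0.0147,"sz": 0.001}
  ]
}}

```text
clock: 14.48
position: [0.5353, -0.0595, 0.0202]
tool_rot: [-3.072, 0.002, -0.039]
force: [0.3, -2.7, 3.8]
grip_width: 0.0528
finger_force: 64.1
```

Call:
{"method": "creep_tool", "body": {
  "plan": [
    {"finger_gap": 0.05,"sy": -0.0029,"sz": 0.0002},
    {"finger_gap": 0.05,"sy": -0.0059,"sz": 0.0004},
    {"finger_gap": 0.05,"sy": -0.0088,"sz": 0.0006},
    {"finger_gap": 0.05,"sy": -0.0117,"sz": 0.0008},
    {"finger_gap": 0.05,"sy": -0.0147,"sz": 0.001}
  ]
}}

```text
clock: 15.1
position: [0.5358, -0.0484, 0.0202]
tool_rot: [-3.072, 0.002, -0.039]
force: [0.2, -2.9, 3.1]
grip_width: 0.0529
finger_force: 64.1
```

Call:
{"method": "creep_tool", "body": {
  "plan": [
    {"finger_gap": 0.05,"sy": -0.0029,"sz": 0.0002},
    {"finger_gap": 0.05,"sy": -0.0059,"sz": 0.0004},
    {"finger_gap": 0.05,"sy": -0.0088,"sz": 0.0006},
    {"finger_gap": 0.05,"sy": -0.0117,"sz": 0.0008},
    {"finger_gap": 0.05,"sy": -0.0147,"sz": 0.001}
  ]
}}

```text
clock: 15.72
position: [0.5362, -0.0374, 0.0202]
tool_rot: [-3.072, 0.002, -0.04]
force: [-0.3, -2.1, 4.2]
grip_width: 0.053
finger_force: 64.1
```

Converted, -0.011 m is -0.0147, -0.0088 m is -0.0117.

Call:
{"method": "creep_tool", "body": {
  "plan": [
    {"finger_gap": 0.05,"sy": -0.0029,"sz": 0.0002},
    {"finger_gap": 0.05,"sy": -0.0059,"sz": 0.0004},
    {"finger_gap": 0.05,"sy": -0.0088,"sz": 0.0006},
    {"finger_gap": 0.05,"sy": -0.0117,"sz": 0.0008},
    {"finger_gap": 0.05,"sy": -0.0147,"sz": 0.001}
  ]
}}

```text
clock: 16.35
position: [0.5366, -0.0264, 0.0202]
tool_rot: [-3.072, 0.002, -0.039]
force: [0.3, -3.1, 3.4]
grip_width: 0.053
finger_force: 64.1
```

Call:
{"method": "creep_tool", "body": {
  "plan": [
    {"finger_gap": 0.05,"sy": -0.0029,"sz": 0.0002},
    {"finger_gap": 0.05,"sy": -0.0059,"sz": 0.0004},
    {"finger_gap": 0.05,"sy": -0.0088,"sz": 0.0006},
    {"finger_gap": 0.05,"sy": -0.0117,"sz": 0.0008},
    {"finger_gap": 0.05,"sy": -0.0147,"sz": 0.001}
  ]
}}

```text
clock: 16.98
position: [0.5371, -0.0154, 0.0202]
tool_rot: [-3.072, 0.002, -0.039]
force: [1.0, -2.5, 3.8]
grip_width: 0.0533
finger_force: 64.1
```

Call:
{"method": "creep_tool", "body": {
  "plan": [
    {"finger_gap": 0.05,"sy": -0.0029,"sz": 0.0002},
    {"finger_gap": 0.05,"sy": -0.0059,"sz": 0.0004},
    {"finger_gap": 0.05,"sy": -0.0088,"sz": 0.0006},
    {"finger_gap": 0.05,"sy": -0.0117,"sz": 0.0008},
    {"finger_gap": 0.05,"sy": -0.0147,"sz": 0.001}
  ]
}}

```text
clock: 17.6
position: [0.5375, -0.0044, 0.0202]
tool_rot: [-3.072, 0.002, -0.039]
force: [-0.1, -3.5, 3.4]
grip_width: 0.053
finger_force: 64.1
```

```bash
python3 - <<'E'
from h import *
p,d=grab_frame("top"); cv2.imwrite("pics/t3.png",p); np.save("t3.npy",d); cv2.imwrite("pics/t3c.png",cv2.resize(p[130:320,180:440],None,fx=3,fy=3,interpolation=2))
E
```

```text
(no output)
```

View pics/t3c.png

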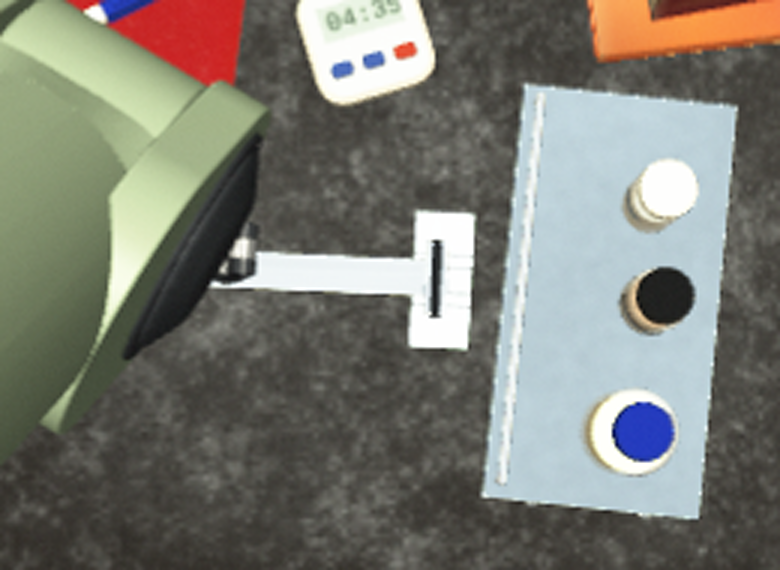

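The chamber is out, bar on its middle. Its shelf-side corners are at crop (474,213) and (468,350), and the shelf things still stand as before.

```bash
python3 - <<'E'
from h import *
np.set_printoptions(precision=4,suppress=True)
c=calibration("top"); f=lambda L:[(180+u/3,130+v/3) for u,v in L]
q=plane(c,f([(474,213),(468,350),(414,211),(408,348)]),.006)
e=plane(c,f([(525,85),(484,497)]),.048); print(q,e)
n=e[1]-e[0]; n=n[:2]/np.linalg.norm(n[:2]); nn=np.array([n[1],-n[0]])
print("front clearance",(q[:,:2]-e[0,:2])@nn)
print(bot.observe()["clock"])
E
```

```text
[[ 0.5676 -0.1904  0.006 ]
 [ 0.4918 -0.1872  0.006 ]
 [ 0.5685 -0.1573  0.006 ]
 [ 0.4928 -0.1542  0.006 ]] [[ 0.6303 -0.2152  0.048 ]
 [ 0.4129 -0.1934  0.048 ]]
front clearance [0.0184 0.0141 0.0514 0.047 ]
17.65
```

Converted, -0.011 m is -0.0147, -0.0088 m is -0.0117.

Call:
{"method": "creep_tool", "body": {
  "plan": [
    {"finger_gap": 0.05,"sy": -0.0029,"sz": 0.0002},
    {"finger_gap": 0.05,"sy": -0.0059,"sz": 0.0004},
    {"finger_gap": 0.05,"sy": -0.0088,"sz": 0.0006},
    {"finger_gap": 0.05,"sy": -0.0117,"sz": 0.0008},
    {"finger_gap": 0.05,"sy": -0.0147,"sz": 0.001}
  ]
}}

```text
clock: 18.27
position: [0.5379, 0.0067, 0.0202]
tool_rot: [-3.072, 0.002, -0.039]
force: [0.2, -3.4, 4.1]
grip_width: 0.0531
finger_force: 64.1
```

Call:
{"method": "creep_tool", "body": {
  "plan": [
    {"finger_gap": 0.05,"sy": -0.0029,"sz": 0.0002},
    {"finger_gap": 0.05,"sy": -0.0059,"sz": 0.0004},
    {"finger_gap": 0.05,"sy": -0.0083,"sz": 0.0006},
    {"finger_gap": 0.05,"sy": -0.01,"sz": 0.0007},
    {"finger_gap": 0.05,"sy": -0.0107,"sz": 0.0007}
  ]
}}

```text
clock: 18.9
position: [0.5383, 0.0146, 0.0202]
tool_rot: [-3.072, 0.002, -0.039]
force: [0.0, -3.7, 3.9]
grip_width: 0.0527
finger_force: 64.2
```

Call:
{"method": "creep_tool", "body": {
  "plan": [
    {"finger_gap": 0.05},
    {"finger_gap": 0.05,"sy": -0.0001,"sz": -0.0027},
    {"finger_gap": 0.05,"sy": -0.0008,"sz": -0.0107},
    {"finger_gap": 0.05,"sy": -0.0019,"sz": -0.0267},
    {"finger_gap": 0.05,"sy": -0.0028,"sz": -0.04}
  ]
}}

```text
clock: 19.52
position: [0.5384, 0.0146, 0.0513]
tool_rot: [-3.072, 0.001, -0.039]
force: [0.3, 0.9, -0.0]
grip_width: 0.0528
finger_force: 63.4
```

```bash
python3 - <<'E'
from h import *
p,d=grab_frame("top"); cv2.imwrite("pics/t4.png",p); np.save("t4.npy",d); cv2.imwrite("pics/t4c.png",cv2.resize(p[130:320,180:440],None,fx=3,fy=3,interpolation=2))
E
```

```text
(no output)
```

View pics/t4c.png

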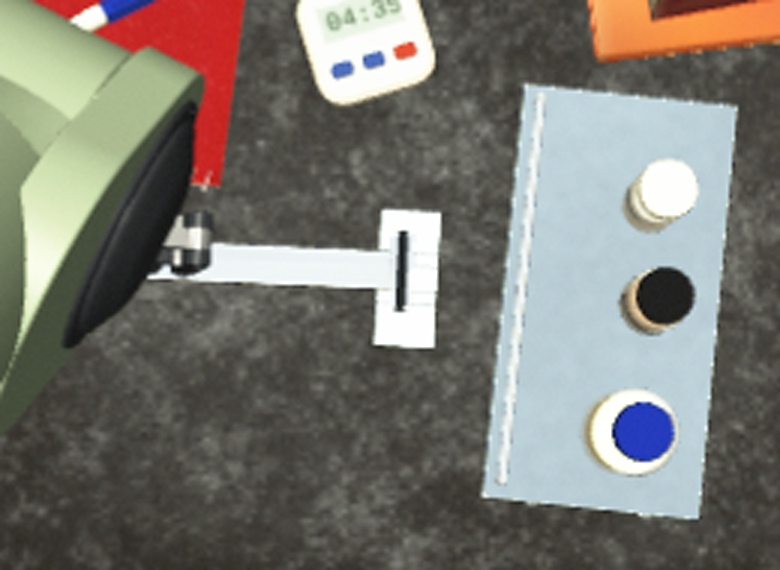

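The chamber, at crop (374–440, 210–348), moved another 18 mm, so it is about 33 mm clear. The bar has lifted off the glass. Next I lay the probe on the open worktop on the robot's side.

```bash
python3 - <<'E'
from h import *
np.set_printoptions(precision=4,suppress=True)
c=calibration("top")
print(plane(c,[(320,327),(146,302),(114,272)],0),plane(c,[(140,240),(145,200)],.03))
f=lambda L:[(180+u/3,130+v/3) for u,v in L]
q=plane(c,f([(440,213),(434,349),(382,210),(374,346)]),.006); e=plane(c,f([(525,85),(484,497)]),.048)
n=e[1]-e[0]; n=n[:2]/np.linalg.norm(n[:2]); print(q,"clear",(q[:,:2]-e[0,:2])@np.array([n[1],-n[0]]))
E
python3 rel.py .46 .045 .06 hold -1.70 0 1
```

```text
[[ 0.3601 -0.1612  0.    ]
 [ 0.401   0.1222  0.    ]
 [ 0.4497  0.1747  0.    ]] [[0.5002 0.1257 0.03  ]
 [0.5641 0.1192 0.03  ]]
[[ 0.5675 -0.1717  0.006 ]
 [ 0.4923 -0.1685  0.006 ]
 [ 0.569  -0.1397  0.006 ]
 [ 0.4939 -0.1355  0.006 ]] clear [0.037  0.0327 0.069  0.0657]
shift [-0.0801 -0.0277 -0.0058] len 0.08495259843141272 rot [-0.0699  0.0031  0.0897] 0.11373282704068295
19.575 [0.539  0.0146 0.0523] [1.4289 0.4915 0.8438] [-0.3848  0.7017  0.4082  1.9725 -0.617   0.5917 -1.1462]
```

Converted, -0.08 m is -0.1067, -0.05 m is -0.0667, 0.09 rad is 0.0143.

Call:
{"method": "creep_tool", "body": {
  "plan": [
    {"finger_gap": 0.05,"sx": -0.0333,"sy": -0.0067,"sz": -0.0053,"wx": -0.0016,"wz": 0.0032},
    {"finger_gap": 0.05,"sx": -0.0667,"sy": -0.02,"sz": -0.008,"wx": -0.0056,"wz": 0.008},
    {"finger_gap": 0.05,"sx": -0.1067,"sy": -0.032,"sz": -0.008,"wx": -0.0095,"wy": 0.0005,"wz": 0.0127},
    {"finger_gap": 0.05,"sx": -0.1067,"sy": -0.032,"sz": -0.008,"wx": -0.0111,"wy": 0.0005,"wz": 0.0143},
    {"finger_gap": 0.05,"sx": -0.1067,"sy": -0.032,"sz": -0.008,"wx": -0.0111,"wy": 0.0005,"wz": 0.0143}
  ]
}}

```text
clock: 20.2
position: [0.46, 0.0415, 0.0584]
tool_rot: [3.141, 0.001, -0.129]
force: [0.3, -0.5, -1.5]
grip_width: 0.0529
finger_force: 63.5
```

```bash
python3 rel.py .46 .04 .013 hold -1.70 0 1
```

```text
shift [0.0003 0.0015 0.0454] len 0.04538022245522912 rot [0.0005 0.0008 0.0007] 0.0011573276506909593
20.2 [0.46   0.0415 0.0584] [ 0.2511 -0.5384 -1.5492] [-0.5774  0.63    0.4823  2.1655 -0.626   0.4848 -1.3072]
```

Converted, 0.045 m is 0.06, 0.042 m is 0.056.

Call:
{"method": "creep_tool", "body": {
  "plan": [
    {"finger_gap": 0.05,"sz": 0.02},
    {"finger_gap": 0.05,"sz": 0.04},
    {"finger_gap": 0.05,"sz": 0.056},
    {"finger_gap": 0.05,"sz": 0.06},
    {"finger_gap": 0.05,"sz": 0.06}
  ]
}}

```text
clock: 20.82
position: [0.4592, 0.0409, 0.0129]
tool_rot: [3.141, 0.002, -0.13]
force: [0.6, -0.1, -1.6]
grip_width: 0.053
finger_force: 63.4
```

Call:
{"method": "creep_tool", "body": {
  "plan": [
    {"finger_gap": 0.05,"sz": 0.0013},
    {"finger_gap": 0.05,"sz": 0.0027},
    {"finger_gap": 0.05,"sz": 0.0027}
  ]
}}

```text
clock: 21.2
position: [0.4593, 0.0413, 0.0112]
tool_rot: [3.141, 0.001, -0.129]
force: [0.5, -0.3, -1.5]
grip_width: 0.0528
finger_force: 63.4
```

Call:
{"method": "creep_tool", "body": {
  "plan": [
    {"finger_gap": 0.05,"sz": 0.0013},
    {"finger_gap": 0.05,"sz": 0.0013}
  ]
}}

```text
clock: 21.45
position: [0.4593, 0.0412, 0.0101]
tool_rot: [3.141, 0.002, -0.129]
force: [1.0, 0.2, -1.2]
grip_width: 0.053
finger_force: 63.6
```

Converted, 0.0006 m is 0.0008.

Call:
{"method": "creep_tool", "body": {
  "plan": [
    {"finger_gap": 0.05,"sz": 0.0008},
    {"finger_gap": 0.05,"sz": 0.0008}
  ]
}}

```text
clock: 21.7
position: [0.4593, 0.0412, 0.0099]
tool_rot: [3.141, 0.001, -0.13]
force: [-3.8, 0.1, 16.5]
grip_width: 0.0528
finger_force: 65.6
```

Call:
{"method": "creep_tool", "body": {
  "plan": [
    {"finger_gap": 0.06},
    {"finger_gap": 0.07},
    {"finger_gap": 0.085},
    {"finger_gap": 0.085},
    {"finger_gap": 0.085}
  ],
  "grip_n": 20
}}

```text
clock: 22.32
position: [0.4592, 0.0412, 0.0094]
tool_rot: [3.141, 0.002, -0.129]
force: [0.6, 0.1, 0.3]
grip_width: 0.0856
finger_force: 0.0
```

Converted, -0.2 m is -0.2667, -0.16 m is -0.2133.

Call:
{"method": "creep_tool", "body": {
  "plan": [
    {"finger_gap": 0.085,"sz": -0.0267},
    {"finger_gap": 0.085,"sz": -0.08},
    {"finger_gap": 0.085,"sz": -0.1467},
    {"finger_gap": 0.085,"sz": -0.2133},
    {"finger_gap": 0.085,"sz": -0.2667}
  ]
}}

```text
clock: 22.95
position: [0.4595, 0.0412, 0.2113]
tool_rot: [3.141, 0.001, -0.13]
force: [-0.2, 1.0, 0.4]
grip_width: 0.0853
finger_force: 0.0
```

Call:
{"method": "creep_tool", "body": {
  "plan": [
    {"finger_gap": 0.085,"sx": -0.04,"sy": -0.04},
    {"finger_gap": 0.085,"sx": -0.0667,"sy": -0.0933},
    {"finger_gap": 0.085,"sx": -0.0667,"sy": -0.1467},
    {"finger_gap": 0.085,"sx": -0.0667,"sy": -0.2},
    {"finger_gap": 0.085,"sx": -0.0667,"sy": -0.2}
  ]
}}

```text
clock: 23.58
position: [0.4292, 0.1989, 0.2091]
tool_rot: [3.141, 0.002, -0.126]
force: [0.9, -0.4, -0.1]
grip_width: 0.0853
finger_force: 0.0
```

```bash
python3 - <<'E'
from h import *
p,d=grab_frame("top"); cv2.imwrite("pics/t5.png",p); P=deep(calibration("top"),d); Z=P[...,2]
for n,b in(("all",(150,330,150,350)),): pass
cv2.imwrite("pics/t5c.png",cv2.resize(p[120:330,100:450],None,fx=2.2,fy=2.2,interpolation=2))
E
```

```text
(no output)
```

View pics/t5c.png

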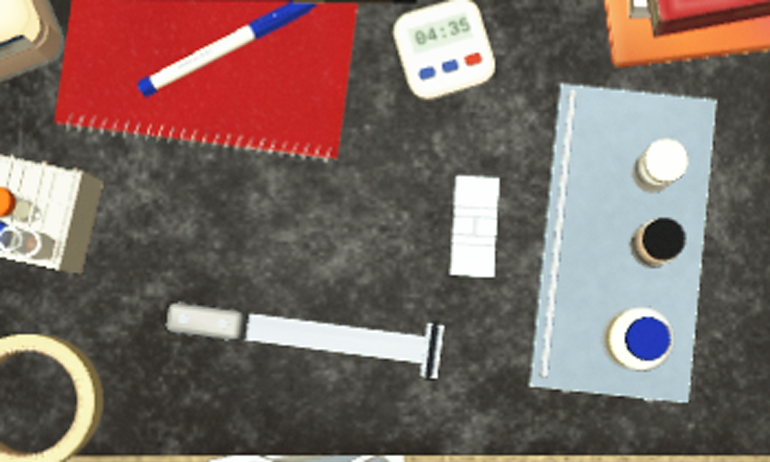

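The probe lies flat from crop (168,320) to (440,350). It is about 35 mm from the chamber at (450–499, 176–276) and well clear of the shelf. The bottle and both vials stand where they were, so I hand it in.

```bash
python3 -c "
from workcell import job
print(job.job_done())"
```

```text
the job is handed in; nothing more can be done
None
```

The job is handed in at about 24 s: the chamber lies about 33 mm clear of the shelf's front edge, dragged out under roughly 5–6 N; the probe lies flat on the open worktop about 35 mm from the glass, and the bottle and vials look undisturbed.

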